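Fit the steam lid in the rice pot and take the glass lid off again

TASK

Slide the open rice pot across the hob onto the empty front-left cooking ring so that it stands centred there. Then carry the nested pair of lids over by the glass lid's bar grip and lower them onto the pot together until the steam lid underneath sits level on the pot's rim; turn the glass lid about a sixth of a turn so that its tabs come free of the steam lid, and lift the glass lid off alone, leaving the steam lid seated. Finish still holding the glass lid by its grip, level and clear in the air about 10 cm above the pot, touching nothing else; leave the kettle, the spice jar and the pepper mill where they are.

Things in the scene. Friction and masses are not known exactly. Their poses are not given: they have to be found in the camera images.
- zone (a point): Centre of the front-left cooking ring printed on the flat black hob, where the pot belongs; z = 0. Hob and the stone worktop to its left are level with each other.
- pot: Open steel rice pot, 84 mm high, loose, about 0.9 kg. Origin: centre of its underside, z up. Round bulged body, 168 mm across at its widest (about upright from 20 to 48 mm up), a narrower neck above. Two loop ears at +x and -x, out to 107 mm from the axis, 60 mm wide, 38 to 51 mm up. It slides under a level push of 3 to 8 N on its body.
- pot_rim (a point): Centre of the pot's rim, on its axis, 84 mm above its underside. The neck runs from 60 mm up to this rim, upright, 140 mm outside and 132 mm inside diameter; the steam lid's flange rests on the rim.
- glass_lid: Outer lid, 176 mm across, about 0.32 kg, loose: clear glass in a steel band with a black bar grip. Origin: centre of the band's lower edge, z up. Band 20 mm high, 170 mm inside. Glass: underside z = 18 mm, top 20 to 26 mm. At the start the lids stand nested on the worktop; lifted by the grip, the steam lid hangs in it on three tabs (its origin at z = 8 mm of this frame).
- grip (a point): Middle of the glass lid's bar grip, on the lid's axis, z = 45 mm of the lid. The bar is 58 mm long along the lid's x, 16 mm thick along y, upright flat sides, from z = 28 to 60 mm: grasp it across its thickness from above.
- tab (a point): Inner end of one of the glass lid's three tabs, at 76 mm from its axis on its +x side; the other two lie at 120 and 240 degrees. Each is 24 degrees wide, z = 4 to 8 mm of the lid, fixed to the band. They reach in under the steam lid's flange.
- steam_lid: Inner lid, about 0.16 kg, loose, no grip: steel plate with steam holes, seen through the glass. Origin: centre of the underside of its 4 mm flange, z up; seated, it lies at the rim's centre. A plug 123 mm wide, foot bevelled to 110 mm, reaches 9 mm below into the neck; a raised middle (radius 34 mm) stands 3 mm above the flange. Friction on the rim alone keeps it from turning.
- lobe (a point): Outer end of one of the flange's three lobes, 82 mm from the steam lid's axis on its +x side, the others at 120 and 240 degrees; each 68 degrees wide. Between them are gaps 52 degrees wide, 70.5 mm radius. At the start the tabs lie under the lobes' middles (within 0.12 rad). A turn of 60 degrees either way brings the tabs into the gaps (free within 12 degrees).
- glass_mid (a point): Underside of the glass lid's middle (z = 18 mm of the lid). With the steam lid seated, the tabs just touch the lobes from below when the glass lid's origin is 76 mm above the pot's underside; lowered on to 73 mm, the glass lies on the raised middle and the tabs are clear, so that turning does not drag the steam lid.
- kettle: White gooseneck kettle, 158 x 279 x 146 mm, loose bystander behind the front-left ring. Origin: centre of its underside.
- spice_jar: Spice jar with a black cap, 41 mm diameter, 105 mm high, loose bystander on the hob. Origin: centre of its underside.
- mill: Turned wooden pepper mill, 58 mm diameter, 170 mm high, loose bystander on the stone worktop. Origin: centre of its underside.

How it is judged:
On the way, in this order (a step that is already met when the one before it is completed fails the run):
1. the pot stands on the cooking ring, its centre within 30 mm of the ring's (horizontal distance between pot and zone below 0.03 m and linear speed of pot below 0.02 m/s), for 0.3 s.
2. the pair of lids is on the pot: the steam lid seated level on the rim, the glass lid still over it (horizontal distance between pot and zone below 0.03 m and z of steam_lid in the frame of pot between 0.08 and 0.088 m and horizontal distance between steam_lid and pot below 0.009 m and angle between the z axis of steam_lid and the z axis of pot, either way round below 0.05 rad and distance between glass_lid and steam_lid below 0.016 m), for 0.2 s.
3. the glass lid comes off alone, the steam lid stays seated (z of steam_lid in the frame of pot between 0.08 and 0.088 m and horizontal distance between steam_lid and pot below 0.009 m and angle between the z axis of steam_lid and the z axis of pot, either way round below 0.05 rad and z of glass_lid in the frame of steam_lid above 0.015 m), for 0.1 s.
At the end, for the whole second after the job is handed in: The pot is within 30 mm of the ring's centre; the steam lid rests on its rim (within 9 mm of centred, level within 3 degrees); the fingers hold the glass lid still over the pot (centres within 120 mm), raised 60 mm or more off its seat, level within 11 degrees, touching nothing else (horizontal distance between pot and zone below 0.03 m and z of steam_lid in the frame of pot between 0.08 and 0.088 m and horizontal distance between steam_lid and pot below 0.009 m and angle between the z axis of steam_lid and the z axis of pot, either way round below 0.05 rad and contact force between steam_lid and pot above 0.3 N and z of glass_lid in the frame of pot above 0.135 m and horizontal distance between glass_lid and pot below 0.12 m and angle between glass_lid's own z axis and vertical below 0.2 rad and linear speed of glass_lid below 0.03 m/s and contact force between the fingers and glass_lid above 1 N and contact force between each of glass_lid, the fingers and steam_lid below 0.1 N and contact force between each of glass_lid, the fingers and pot below 0.1 N and contact force between glass_lid and kettle below 0.1 N and linear speed of each of pot, steam_lid below 0.01 m/s); the arm keeps its last pose, push and grip.
It fails at once if the steam lid comes off the glass lid's tabs anywhere but on the pot, or leaves its seat after they were parted (distance between glass_lid and steam_lid above 0.02 m and not (z of steam_lid in the frame of pot between 0.078 and 0.092 m and horizontal distance between steam_lid and pot below 0.012 m)).
It fails at once if the steam lid or the pot is tipped by more than 15 degrees (angle between any of steam_lid, pot's own z axis and vertical above 0.26 rad).
It fails at once if the kettle, the spice jar or the pepper mill is moved by more than 20 mm (distance of any of kettle, spice_jar, mill from where it was at the start of the episode above 0.02 m).
It also fails if it takes over 72 s, if anything falls off the work surface, if the arm or the gripper's body presses on something with over 40 N, if the wrist force passes 120 N, or if a joint passes its speed limit or range.

ROBOT

A 6-joint arm with a two-finger parallel gripper is mounted at the origin on a cart in front of the work surface, level with it; the furniture and walls round the work are solid. World frame = base frame: x ahead of the robot, y to its left, z up, the work surface at z = 0. Lengths are in m, angles in rad, forces in N, time in s.
With the tool pointing down it reaches from about 0.25 to 0.775 m from the base axis. Payload 4 kg.
Tool frame: the origin (TCP) lies at the very end of the fingers, on their centre line; the grasp point (between the pads) lies 19 mm behind it (robot.tcp_to_grasp is the distance from the TCP to the grasp point, in m); z points along the fingers, y is the line along which they close (so a half turn about z gives the same grasp; the last joint's range is limited). The gripper opens to 94 mm and grips with 3 to 60 N. Pads are 16 mm wide; open, the fingers measure 119 mm over their backs; the gripper's body (75 mm by 177 mm) begins 78 mm behind the grasp point.
Start: joints at [-1.431, 0.087, 1.371, -0, 1.684, -0.103], TCP at [0.132, -0.534, 0.206] pointing down, gripper open.
Joint ranges: [-3.1, 3.1], [-0.76, 2.03], [0.27, 2.55], [-1.08, 4.22], [0.17, 2.65], [-2.57, 2.57]. Speed limits (rad/s): [2.79, 2.79, 3.14, 3.14, 3.14, 3.14].

INTERFACE

Orientations are given as [roll, pitch, yaw] about the fixed x, y, z axes, in that order (R = Rz(yaw) Ry(pitch) Rx(roll)).
In Python, from bench import robot, camrig gives the robot as it stands (robot), with the cameras (camrig).
- The arm moves only by the shell command python3 nudge.py, which reads ROWS from standard input. ROWS is a JSON list of rows, 1 to 20 of them, each an object with the fields finger_gap (the finger opening in m), pos (a list: dx, dy, dz in normalised numbers (1 is 0.3 m)), twist (a turn about the tool's z in a scale on which 1.0 is pi/2 rad); a field left out counts as zero (the opening has to be given); each row shifts and turns the commanded pose from where the row before left it, along the tool's axes as they then stand; what a row does not reach is not made up. A row lasts 1/12 s, in which the tool goes at most 0.0417 m and 0.125 rad, less where a joint would pass 70% of its speed; a pose out of reach is approached as far as the arm can. The fingers move at their own pace and stop on an object; the grip force is fixed at half the most. Time passes only in rows, so rows that do not move let the fingers close. It prints the time, the measured TCP pose, the force, the opening and the grip force at its end. Shift and turn numbers lie between -1 and 1, and a call with a number outside is refused. Input that does not fit is refused with a message, and nothing moves.
- robot.get_obs(): the state, without advancing time (a new reading comes with each control period).
- camrig.snapshot(name): name is "side" or "top" or "wrist"; returns a dict with "color" (420x560x3 uint8, blue, green, red), "fx", "fy", "cx", "cy" (pixels), "extrinsics" (4x4, takes a point from world to camera coordinates). Camera axes: x right, y down, z forward; pixel columns grow to the right and rows downward; lengths in m; the calibration is good to about 2 mm. The wrist camera is an equidistant fisheye: a pixel r from the principal point sees the ray r / f radians off the axis. A picture is of the moment at which its call begins. There is no depth.
- robot.close_job(): hands the job in; it is judged then, once.
The state is a dict: "time": time; "joint_positions": joint angles; "qvel": joint speeds; "joint_torque": joint torques, N m; "tool_pos": TCP position; "ee_rot": TCP orientation; "wrist_force": force on the tool from outside, world axes, zero at the start; "wrist_torque": the same for the moment, N m; "width": finger opening in m; "finger_force": force on a finger pad.
Only numpy, scipy, OpenCV 4.12 (cv2) and the standard library are available. Lean on these libraries where they do the work, as an engineer would, in place of code of your own. Each camera call takes 0.05 s, during which the arm holds its last target. There are 200 camera calls.

## Working session

There is one attempt and no reset: what is moved stays moved. The work goes in short steps, Python scripts to look and compute and a shell command to move; the robot and the scene stay as the last step left them, time stands still between calls to the robot, and variables do not carry over. Pictures are saved under pics/ and viewed, at most 10 in all, crops included, and the job is handed in when it is done.

```bash
ls; mkdir -p pics
python3 - <<'E'
from bench import robot, camrig
import cv2,numpy as np
for n in("top","side"):
    s=camrig.snapshot(n); cv2.imwrite(f"pics/{n}0.png",s["color"]); print(n,s["fx"],s["fy"],s["cx"],s["cy"]); print(np.round(s["extrinsics"],4).tolist())
o=robot.get_obs(); print(o["time"],o["tool_pos"],o["ee_rot"],robot.tcp_to_grasp)
E
```

```text
bench.py
nudge.py
pics
top 479.3606638216354 479.3606638216354 280.4851871822952 206.91179030907836
[[0.0052, -1.0, -0.0011, 0.1339], [-0.9968, -0.0051, -0.0797, 0.5932], [0.0797, 0.0015, -0.9968, 1.3738], [0.0, 0.0, 0.0, 1.0]]
side 545.006323326814 545.006323326814 281.85305877025945 209.66275622181354
[[0.2104, 0.9776, 0.0007, -0.2714], [0.6956, -0.1492, -0.7028, -0.3407], [-0.687, 0.1484, -0.7114, 2.0568], [0.0, 0.0, 0.0, 1.0]]
0.1 [ 0.13213457 -0.53338604  0.20442723] [-3.13962750e+00 -1.79555724e-04  2.42795527e-01] 0.0188
```

View pics/top0.png

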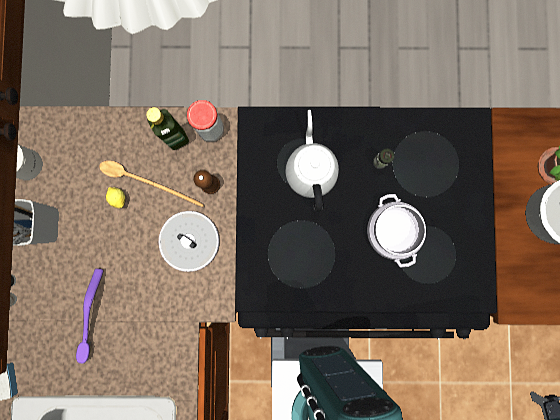

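View pics/side0.png

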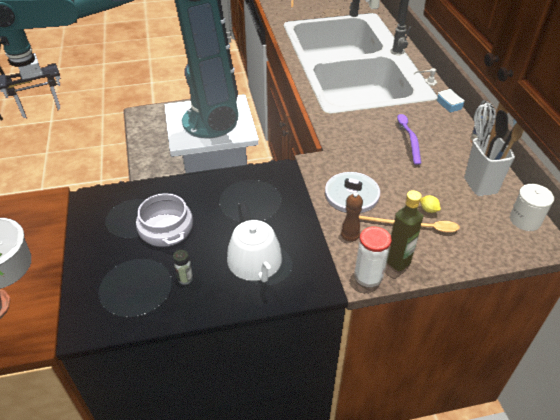

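The top view shows the front-left ring at about (302,254), the pot at (397,231), the lids at (188,241) with the bar grip at (187,240), the kettle at (314,168), the jar at (384,158) and the mill at (205,180). The side view agrees with this. Next I'll measure each of these.

```bash
cat > h.py <<'E'
from bench import robot, camrig
import cv2,numpy as np
def ray(s,u,v,z):
    E=s["extrinsics"];R,t=E[:3,:3],E[:3,3];c=-R.T@t
    d=R.T@np.array([(u-s["cx"])/s["fx"],(v-s["cy"])/s["fy"],1]);return c+d*(z-c[2])/d[2]
def proj(s,p):
    E=s["extrinsics"];q=E[:3,:3]@np.array(p)+E[:3,3];return q[0]/q[2]*s["fx"]+s["cx"],q[1]/q[2]*s["fy"]+s["cy"]
def circ(P):  # LSQ circle
    P=np.array(P);A=np.c_[2*P[:,:2],np.ones(len(P))];x=np.linalg.lstsq(A,(P[:,:2]**2).sum(1),rcond=None)[0]
    return x[:2],np.sqrt(x[2]+x[0]**2+x[1]**2)
def blob(s,mask,x0,y0,x1,y1):
    m=np.zeros_like(mask);m[y0:y1,x0:x1]=mask[y0:y1,x0:x1]
    c=cv2.findContours(m,cv2.RETR_EXTERNAL,cv2.CHAIN_APPROX_NONE)[0]
    return max(c,key=cv2.contourArea)
E
python3 - <<'E'
from h import *
s=camrig.snapshot("top");g=cv2.cvtColor(s["color"],cv2.COLOR_BGR2GRAY);hsv=cv2.cvtColor(s["color"],cv2.COLOR_BGR2HSV)
for r in (245,):
    print(g[r,255:350:4], g[r,150:225:4])
def fit(c,z): return circ([ray(s,u,v,z) for u,v in c[:,0]])
# lid: bright, low saturation
m=((hsv[...,1]<40)&(g>110)).astype(np.uint8)*255
c=cv2.convexHull(blob(s,m,150,203,228,278));print("lid",cv2.boundingRect(c),fit(c,0.01))
# grip black
mk=(g<60).astype(np.uint8)*255
c=blob(s,mk,172,226,204,256);r=cv2.minAreaRect(c);print("grip",r,cv2.contourArea(c))
b=cv2.boxPoints(r);print([np.round(ray(s,*p,0.06),4)[:2] for p in b], ray(s,*r[0],0.06))
# pot
m=(g>90).astype(np.uint8)*255
c=blob(s,m,355,180,440,275);print("pot",cv2.boundingRect(c),[np.round(ray(s,*p,0.045),4)[:2] for p in cv2.boxPoints(cv2.minAreaRect(c))],cv2.minAreaRect(c))
# ring
for t in(22,26,30):
  mr=(g>t).astype(np.uint8)*255;mr=cv2.medianBlur(mr,5)
  c=cv2.convexHull(blob(s,mr,258,214,345,292));print("ring",t,cv2.boundingRect(c),fit(c,0))
v=np.zeros((480,800,3),np.uint8)
a=cv2.resize(s["color"][185:275,355:440],None,fx=4.6,fy=4.6,interpolation=2);v[:a.shape[0],:a.shape[1]]=a
b=cv2.resize(s["color"][205:277,153:225],None,fx=5.5,fy=5.5,interpolation=2);v[:b.shape[0],395:395+b.shape[1]]=b
cv2.imwrite("pics/crop1.png",v)
E
```

```text
[37 31 29 26 51 52 51 49 52 54 50 53 51 52 50 47 51 47 44 46 35 28 36 35] [143 142 132 213 215 214 213 218 247 254  52  30 220 217 209 216 212 114
 161]
lid (158, 211, 61, 61) (array([0.49283082, 0.4067057 ]), np.float64(0.08842729093613097))
grip ((192.80001831054688, 243.1000213623047), (7.155416965484619, 3.130495071411133), 63.43495178222656) 6.5
[array([0.4928, 0.3926]), array([0.4968, 0.3848]), array([0.4788, 0.3754]), array([0.4749, 0.3832])] [0.48581834 0.38397405 0.06      ]
pot (367, 194, 59, 74) [array([ 0.502, -0.075]), array([ 0.6459, -0.1668]), array([ 0.5486, -0.3199]), array([ 0.4063, -0.2273])] ((397.2742919921875, 230.357421875), (63.76766586303711, 59.050724029541016), 32.2756462097168)
ring 22 (258, 214, 87, 78) (array([0.4617401 , 0.07600636]), np.float64(0.16951929038379118))
ring 26 (258, 214, 87, 78) (array([0.4617401 , 0.07600636]), np.float64(0.16951929038379118))
ring 30 (258, 214, 87, 78) (array([0.46549937, 0.07925244]), np.float64(0.16708373353742978))
```

View pics/crop1.png

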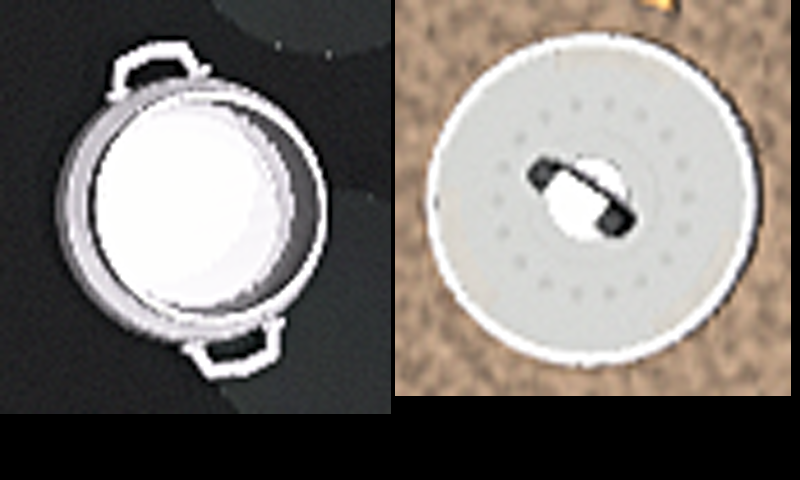

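The crop shows the pot with its ears at about 14° from world x, and the lid grip running from upper left to lower right, about 59° in the world. I'll refine the ring and pot positions.

Run:
```python
from h import *
s=camrig.snapshot("top");g=cv2.cvtColor(s["color"],cv2.COLOR_BGR2GRAY)
def fit(c,z): return circ([ray(s,u,v,z) for u,v in c[:,0]])
mr=cv2.morphologyEx((cv2.GaussianBlur(g,(5,5),0)>41).astype(np.uint8)*255,cv2.MORPH_OPEN,np.ones((5,5)))
mr[:,:250]=0
c=cv2.convexHull(blob(s,mr,258,216,345,292));print("ring",cv2.boundingRect(c),fit(c,0))
m=(g>90).astype(np.uint8)*255;mm=np.zeros_like(m);mm[180:275,355:440]=m[180:275,355:440]
body=cv2.morphologyEx(cv2.morphologyEx(mm,cv2.MORPH_CLOSE,np.ones((5,5))),cv2.MORPH_OPEN,cv2.getStructuringElement(cv2.MORPH_ELLIPSE,(31,31)))
c=cv2.convexHull(blob(s,body,355,180,440,275));print("body",fit(c,0.048))
c=blob(s,m,355,180,440,275);P=np.array([ray(s,u,v,0.045)[:2] for u,v in c[:,0]])
C=fit(cv2.convexHull(blob(s,body,355,180,440,275)),0.048)[0]
d=np.hypot(*(P-C).T)
for sg in(1,-1):
  e=P[(d>0.098)&(sg*(P-C)[:,0]>0)];print("ear",e.mean(0),len(e),d[(sg*(P-C)[:,0]>0)].max())
for n,(u,v),z in(("mill",(205,180),.17),("jar",(384,158),.1),("spouttip",(318,206),.1),("ket",(314,165),.14),("grip",(187,240.8),.055)):print(n,ray(s,u,v,z).round(3))
# white rim (top)
s2=camrig.snapshot("side");print("grip side",ray(s2,353,183,.06).round(3),proj(s2,[.493,.407,.045]))
```

```text
ring (268, 221, 67, 66) (array([0.4575165 , 0.07642926]), np.float64(0.0996846076472351))
body (array([ 0.52637136, -0.19432493]), np.float64(0.08494579887939982))
ear [ 0.62609699 -0.17060132] 18 0.10626309682113143
ear [ 0.42784228 -0.22452518] 20 0.10708112036001888
mill [0.651 0.335 0.17 ]
jar [ 0.724 -0.15   0.1  ]
spouttip [0.589 0.034 0.1  ]
ket [0.697 0.047 0.14 ]
grip [0.492 0.401 0.055]
grip side [0.514 0.396 0.06 ] (np.float64(353.7203972936012), np.float64(181.54592615823424))
```

Measured positions:

| Item | Position | Notes |
|---|---|---|
| Ring | (0.4575, 0.0764) | |
| Pot | (0.5265, -0.1955) | yaw 15°; body and ear radii match the given sizes |
| Lids | (0.493, 0.4065) | |

I'll push with the open fingers as a cradle, along 104° (perpendicular to the ears). First I turn the tool to yaw 1.82.

Units first: shifts go in shares of 0.3 m and turns go in shares of pi/2 rad. So -0.1213 rad / 1.5708 = -0.0772.

```bash
echo '[{"finger_gap":0.094,"twist":-0.0772},{"finger_gap":0.094,"twist":-0.0772},{"finger_gap":0.094,"twist":-0.0772},{"finger_gap":0.094,"twist":-0.0772},{"finger_gap":0.094,"twist":-0.0772},{"finger_gap":0.094,"twist":-0.0772},{"finger_gap":0.094,"twist":-0.0772},{"finger_gap":0.094,"twist":-0.0772},{"finger_gap":0.094,"twist":-0.0772},{"finger_gap":0.094,"twist":-0.0772},{"finger_gap":0.094,"twist":-0.0772},{"finger_gap":0.094,"twist":-0.0772},{"finger_gap":0.094,"twist":-0.0772},{"finger_gap":0.094}]' | python3 nudge.py
cat >> h.py <<'E'
from scipy.spatial.transform import Rotation as Ro
def to(x,y,z,yaw=None):
    o=robot.get_obs();R=Ro.from_euler("xyz",o["ee_rot"]).as_matrix()
    print("t",o["time"],"pos",np.round(o["tool_pos"],4),"rpy",np.round(o["ee_rot"],4),"q",np.round(o["joint_positions"],2),"w",o["width"],"F",np.round(o["wrist_force"],1),"ff",o["finger_force"])
    print("tool d",np.round(R.T@(np.array([x,y,z])-o["tool_pos"]),4), "turn",None if yaw is None else round(o["ee_rot"][2]-yaw,4))
E
python3 -c "
from h import *
to(.553,-.30,.20,1.8193)"
```

```text
time: 1.42
tool_pos: [0.1322, -0.5338, 0.2053]
ee_rot: [3.142, -0.0, 1.822]
wrist_force: [-0.5, -0.2, -0.7]
width: 0.0943
finger_force: 0.0
t 1.4167 pos [ 0.1322 -0.5338  0.2053] rpy [ 3.1416e+00 -3.0000e-04  1.8217e+00] q [-1.43  0.09  1.37 -0.    1.68 -1.68] w 0.09425834321905349 F [-0.5 -0.2 -0.7] ff 0.0
tool d [0.122  0.4656 0.0054] turn 0.0024
```

To row units: 0.0358 m / 0.3 = 0.1193, 0.0094 m / 0.3 = 0.0313.

```bash
echo '[{"finger_gap":0.094,"pos":[0.0313,0.1193,0]},{"finger_gap":0.094,"pos":[0.0313,0.1193,0]},{"finger_gap":0.094,"pos":[0.0313,0.1193,0]},{"finger_gap":0.094,"pos":[0.0313,0.1193,0]},{"finger_gap":0.094,"pos":[0.0313,0.1193,0]},{"finger_gap":0.094,"pos":[0.0313,0.1193,0]},{"finger_gap":0.094,"pos":[0.0313,0.1193,0]},{"finger_gap":0.094,"pos":[0.0313,0.1193,0]},{"finger_gap":0.094,"pos":[0.0313,0.1193,0]},{"finger_gap":0.094,"pos":[0.0313,0.1193,0]},{"finger_gap":0.094,"pos":[0.0313,0.1193,0]},{"finger_gap":0.094,"pos":[0.0313,0.1193,0]},{"finger_gap":0.094,"pos":[0.0313,0.1193,0]},{"finger_gap":0.094},{"finger_gap":0.094},{"finger_gap":0.094}]' | python3 nudge.py
python3 -c "
from h import *
to(.553,-.30,.027,1.8193)"
```

```text
time: 2.75
tool_pos: [0.5527, -0.301, 0.2051]
ee_rot: [-3.14, -0.0, 1.818]
wrist_force: [-0.8, -0.9, -0.7]
width: 0.0943
finger_force: 0.0
t 2.75 pos [ 0.5527 -0.301   0.2051] rpy [-3.1404e+00 -1.0000e-04  1.8182e+00] q [-0.59  0.27  1.16 -0.    1.71 -0.84] w 0.09425109157311859 F [-0.8 -0.9 -0.7] ff 0.0
tool d [0.0009 0.0007 0.1781] turn -0.0011
```

To row units: 0.03 m / 0.3 = 0.1, 0.01 m / 0.3 = 0.0333.

```bash
echo '[{"finger_gap":0.094,"pos":[0,0,0.1]},{"finger_gap":0.094,"pos":[0,0,0.1]},{"finger_gap":0.094,"pos":[0,0,0.1]},{"finger_gap":0.094,"pos":[0,0,0.1]},{"finger_gap":0.094,"pos":[0,0,0.1]},{"finger_gap":0.094,"pos":[0,0,0.0933]},{"finger_gap":0.094},{"finger_gap":0.094},{"finger_gap":0.094,"pos":[0.0333,0,0]},{"finger_gap":0.094,"pos":[0.0333,0,0]},{"finger_gap":0.094,"pos":[0.0333,0,0]},{"finger_gap":0.094,"pos":[0.0333,0,0]},{"finger_gap":0.094,"pos":[0.0333,0,0]},{"finger_gap":0.094,"pos":[0.0333,0,0]},{"finger_gap":0.094,"pos":[0.0333,0,0]},{"finger_gap":0.094,"pos":[0.0333,0,0]},{"finger_gap":0.094,"pos":[0.0333,0,0]},{"finger_gap":0.094,"pos":[0.0333,0,0]}]' | python3 nudge.py
python3 -c "
from h import *
to(.4766,.0012,.027,1.8193)
s=camrig.snapshot('top');cv2.imwrite('pics/t2.png',s['color'][110:330,220:480].repeat(2,0).repeat(2,1))"
```

```text
time: 4.25
tool_pos: [0.5303, -0.2051, 0.0303]
ee_rot: [3.138, 0.007, 1.82]
wrist_force: [2.0, -4.5, 4.2]
width: 0.094
finger_force: 2.7
t 4.25 pos [ 0.5303 -0.2051  0.0303] rpy [3.1376 0.007  1.8201] q [-0.47  0.22  1.57 -0.    1.34 -0.72] w 0.09404930920706653 F [ 2.  -4.5  4.2] ff 2.749422867782414
tool d [ 0.2132 -0.0011  0.0018] turn 0.0008
```

View pics/t2.png

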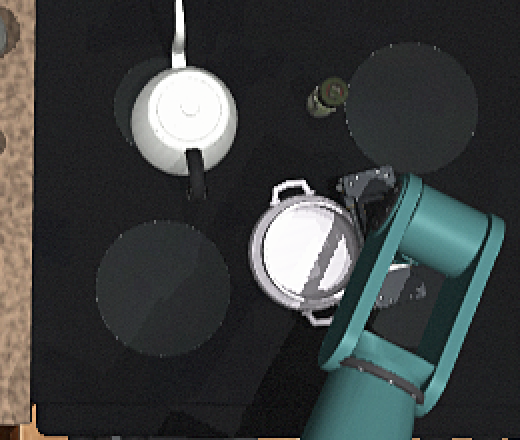

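The pot is cradled between the fingers and sliding level, and the kettle handle is well clear of its path. I'll continue the push.

```bash
echo '[{"finger_gap":0.094,"pos":[0.0367,0,0]},{"finger_gap":0.094,"pos":[0.0367,0,0]},{"finger_gap":0.094,"pos":[0.0367,0,0]},{"finger_gap":0.094,"pos":[0.0367,0,0]},{"finger_gap":0.094,"pos":[0.0367,0,0]},{"finger_gap":0.094,"pos":[0.0367,0,0]},{"finger_gap":0.094,"pos":[0.0367,0,0]},{"finger_gap":0.094,"pos":[0.0367,0,0]},{"finger_gap":0.094,"pos":[0.0367,0,0]},{"finger_gap":0.094,"pos":[0.0367,0,0]},{"finger_gap":0.094,"pos":[0.0367,0,0]},{"finger_gap":0.094,"pos":[0.0367,0,0]},{"finger_gap":0.094,"pos":[0.0367,0,0]},{"finger_gap":0.094,"pos":[0.0367,0,0]},{"finger_gap":0.094,"pos":[0.0333,0,0]},{"finger_gap":0.094,"pos":[0.0267,0,0]},{"finger_gap":0.094,"pos":[0.02,0,0]},{"finger_gap":0.094,"pos":[0.0133,0,0]},{"finger_gap":0.094},{"finger_gap":0.094}]' | python3 nudge.py
cat > pot.py <<'E'
from h import *
def pot(z0=.045,box=(250,200,350,310)):
    s=camrig.snapshot('top');g=cv2.cvtColor(s['color'],cv2.COLOR_BGR2GRAY)
    m=(g>85).astype(np.uint8)*255;k=np.zeros_like(m);x0,y0,x1,y1=box;k[y0:y1,x0:x1]=m[y0:y1,x0:x1]
    body=cv2.morphologyEx(cv2.morphologyEx(k,cv2.MORPH_CLOSE,np.ones((5,5))),cv2.MORPH_OPEN,cv2.getStructuringElement(cv2.MORPH_ELLIPSE,(31,31)))
    c=cv2.convexHull(blob(s,body,*box));C,r=circ([ray(s,u,v,.04) for u,v in c[:,0]]);print('body',C,r)
    c=blob(s,m,*box);P=np.array([ray(s,u,v,z0)[:2] for u,v in c[:,0]]);d=np.hypot(*(P-C).T);q=[]
    for sg in(1,-1):
        e=P[(d>.097)&(sg*(P-C)[:,0]>0)];q.append(e.mean(0));print('ear',e.mean(0),len(e),d.max())
    print('mid',(q[0]+q[1])/2);return s
E
python3 -c "
from pot import *
to(.4766,.0012,.027,1.8193)
s=pot();cv2.imwrite('pics/t3.png',s['color'][150:330,220:420].repeat(3,0).repeat(3,1))"
```

```text
time: 5.97
tool_pos: [0.4848, -0.0277, 0.0288]
ee_rot: [3.139, 0.002, 1.82]
wrist_force: [1.4, -2.7, 2.8]
width: 0.094
finger_force: 2.3
t 5.9667 pos [ 0.4848 -0.0277  0.0288] rpy [3.1387e+00 2.1000e-03 1.8203e+00] q [-0.17  0.05  1.77 -0.    1.32 -0.42] w 0.09397734216649817 F [ 1.4 -2.7  2.8] ff 2.3190690390765667
tool d [ 0.03   -0.0008  0.0018] turn 0.001
body [0.46954621 0.02345946] 0.10116291973220691
ear [0.55126546 0.02109436] 100 0.13651629583828018
ear [0.39841403 0.0763776 ] 59 0.13651629583828018
mid [0.47483974 0.04873598]
```

View pics/t3.png

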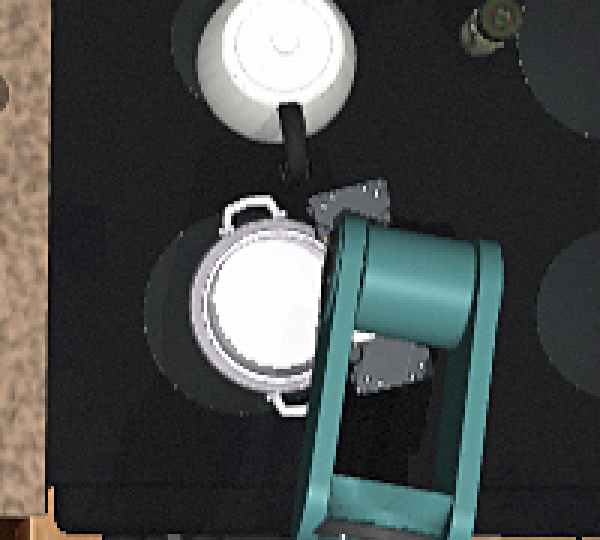

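The pot is still cradled, and the gripper will clear the kettle handle tip by about 25 mm. I'll push the last 28 mm slowly, back off and measure.

To row units: -0.04 m / 0.3 = -0.1333, -0.02 m / 0.3 = -0.0667.

```bash
echo '[{"finger_gap":0.094,"pos":[0.02,0,0]},{"finger_gap":0.094,"pos":[0.02,0,0]},{"finger_gap":0.094,"pos":[0.02,0,0]},{"finger_gap":0.094,"pos":[0.0133,0,0]},{"finger_gap":0.094,"pos":[0.01,0,0]},{"finger_gap":0.094,"pos":[0.0067,0,0]},{"finger_gap":0.094,"pos":[0.0033,0,0]},{"finger_gap":0.094},{"finger_gap":0.094,"pos":[-0.0667,0,0]},{"finger_gap":0.094,"pos":[-0.1333,0,0]},{"finger_gap":0.094,"pos":[-0.1333,0,0]},{"finger_gap":0.094,"pos":[-0.1333,0,-0.0667]},{"finger_gap":0.094,"pos":[-0.0667,0,-0.1333]},{"finger_gap":0.094,"pos":[0,0,-0.1333]},{"finger_gap":0.094,"pos":[0,0,-0.1333]},{"finger_gap":0.094,"pos":[0,0,-0.1333]},{"finger_gap":0.094}]' | python3 nudge.py
python3 -c "
from pot import *
to(.4766,.0012,.027,1.8193)
s=pot();cv2.imwrite('pics/t4.png',s['color'][150:330,220:420].repeat(3,0).repeat(3,1))"
```

```text
time: 7.43
tool_pos: [0.5182, -0.1518, 0.2121]
ee_rot: [3.13, 0.006, 1.82]
wrist_force: [1.5, -0.4, 1.4]
width: 0.094
finger_force: 0.0
t 7.4333 pos [ 0.5182 -0.1518  0.2121] rpy [3.1301 0.0058 1.8199] q [-0.39  0.05  1.39  0.    1.68 -0.64] w 0.09397822635211887 F [ 1.5 -0.4  1.4] ff 0.0
tool d [ 0.1596 -0.0047  0.1842] turn 0.0006
body [0.45750607 0.07368681] 0.08406228061387175
ear [0.55521562 0.10208913] 20 0.10657489555116673
ear [0.3587368  0.04537977] 20 0.10657489555116673
mid [0.45697621 0.07373445]
```

View pics/t4.png

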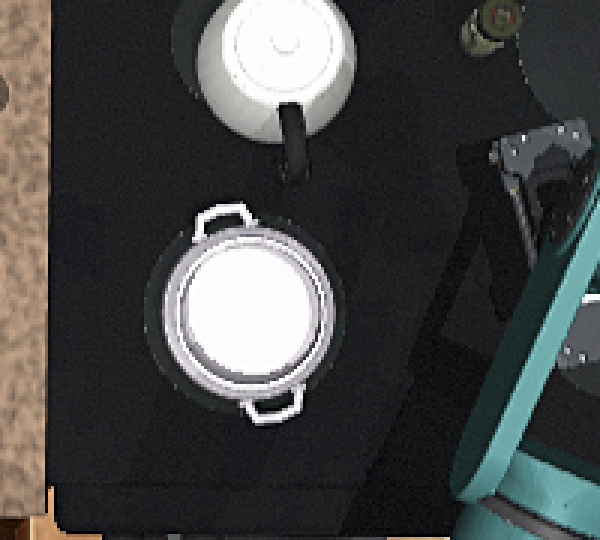

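The pot is at (0.457, 0.074), 3 mm from the ring's centre, and the kettle hasn't moved. Next is the lid grip: turn to yaw 1.03 and move over it.

To row units: 0.113 rad / 1.5708 = 0.0719.

```bash
echo '[{"finger_gap":0.094,"twist":0.0719},{"finger_gap":0.094,"twist":0.0719},{"finger_gap":0.094,"twist":0.0719},{"finger_gap":0.094,"twist":0.0719},{"finger_gap":0.094,"twist":0.0719},{"finger_gap":0.094,"twist":0.0719},{"finger_gap":0.094,"twist":0.0713},{"finger_gap":0.094}]' | python3 nudge.py
python3 -c "
from h import *
to(.493,.4045,.21,1.03)"
```

```text
time: 8.15
tool_pos: [0.5138, -0.15, 0.2003]
ee_rot: [-3.135, -0.0, 1.029]
wrist_force: [1.1, -0.8, 0.5]
width: 0.0938
finger_force: 0.0
t 8.15 pos [ 0.5138 -0.15    0.2003] rpy [-3.1350e+00 -3.0000e-04  1.0286e+00] q [-0.39  0.06  1.41  0.    1.68  0.15] w 0.09381533887989564 F [ 1.1 -0.8  0.5] ff 0.0
tool d [ 0.4643 -0.304  -0.0075] turn -0.0014
```

To row units: 0.029 m / 0.3 = 0.0967, -0.019 m / 0.3 = -0.0633.

```bash
echo '[{"finger_gap":0.094,"pos":[0.0967,-0.0633,-0.0033]},{"finger_gap":0.094,"pos":[0.0967,-0.0633,-0.0033]},{"finger_gap":0.094,"pos":[0.0967,-0.0633,-0.0033]},{"finger_gap":0.094,"pos":[0.0967,-0.0633,-0.0033]},{"finger_gap":0.094,"pos":[0.0967,-0.0633,-0.0033]},{"finger_gap":0.094,"pos":[0.0967,-0.0633,-0.0033]},{"finger_gap":0.094,"pos":[0.0967,-0.0633,-0.0033]},{"finger_gap":0.094,"pos":[0.0967,-0.0633,-0.0033]},{"finger_gap":0.094,"pos":[0.0967,-0.0633,0]},{"finger_gap":0.094,"pos":[0.0967,-0.0633,0]},{"finger_gap":0.094,"pos":[0.0967,-0.0633,0]},{"finger_gap":0.094,"pos":[0.0967,-0.0633,0]},{"finger_gap":0.094,"pos":[0.0967,-0.0633,0]},{"finger_gap":0.094,"pos":[0.0967,-0.0633,0]},{"finger_gap":0.094,"pos":[0.0967,-0.0633,0]},{"finger_gap":0.094,"pos":[0.0967,-0.0633,0]},{"finger_gap":0.094},{"finger_gap":0.094},{"finger_gap":0.094}]' | python3 nudge.py
python3 -c "
from h import *
to(.493,.4045,.1,1.03)
s=camrig.snapshot('wrist');cv2.imwrite('pics/w1.png',s['color']);print(s['fx'],s['cx'],s['cy'],s['extrinsics'].round(4).tolist())"
```

```text
time: 9.73
tool_pos: [0.4928, 0.4023, 0.2096]
ee_rot: [-3.14, 0.004, 1.032]
wrist_force: [-0.7, -0.4, 0.4]
width: 0.0939
finger_force: 0.0
t 9.7333 pos [0.4928 0.4023 0.2096] rpy [-3.1402  0.0035  1.0318] q [ 0.6   0.28  1.13 -0.    1.73  1.13] w 0.09390799319058327 F [-0.7 -0.4  0.4] ff 0.0
tool d [ 0.0024 -0.0008  0.1096] turn 0.0018
325.19226210127806 278.58527074498426 202.38558446841688 [[0.8586, -0.5127, -0.0023, -0.2153], [-0.4935, -0.8276, 0.2674, 0.5463], [-0.139, -0.2285, -0.9636, 0.5562], [0.0, 0.0, 0.0, 1.0]]
```

View pics/w1.png

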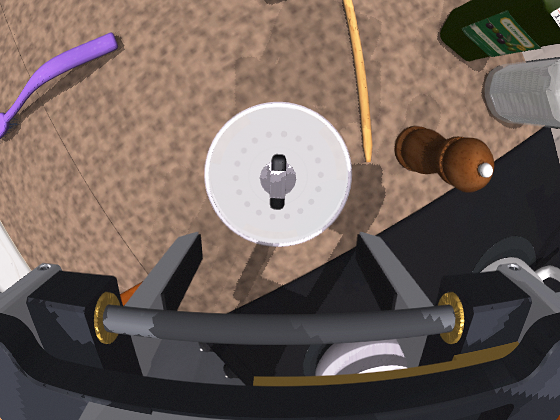

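The wrist view shows the bar nearly aligned with the tool's x axis, ends at about (279,154) and (277,208), with the lid circle centred near (278,173).

```bash
cat >> h.py <<'E'
def fray(s,u,v,z):
    E=s["extrinsics"];R,t=E[:3,:3],E[:3,3];c=-R.T@t;a=np.array([u-s["cx"],v-s["cy"]]);r=np.hypot(*a);th=r/s["fx"]
    d=R.T@np.r_[a/r*np.sin(th),np.cos(th)];return c+d*(z-c[2])/d[2]
E
python3 -c "
from h import *
s=camrig.snapshot('wrist');I=s['color'];g=cv2.cvtColor(I,cv2.COLOR_BGR2GRAY);h=cv2.cvtColor(I,cv2.COLOR_BGR2HSV)
m=((h[...,1]<30)&(g>130)).astype(np.uint8)*255
m=cv2.morphologyEx(m,cv2.MORPH_OPEN,np.ones((3,3)))
c=cv2.convexHull(blob(s,m,195,92,362,255));print(cv2.boundingRect(c))
for z in(.01,.02):print('lid',z,circ([fray(s,u,v,z) for u,v in c[:,0]]))
k=(g<50).astype(np.uint8);k[:145]=0;k[215:]=0;k[:,:262]=0;k[:,295:]=0
v,u=np.nonzero(k);print('black',u.min(),u.max(),v.min(),v.max())
T=k[:178];B=k.copy();B[:185]=0
P=[]
for q in(T,B):
  vv,uu=np.nonzero(q);p=(uu.mean(),vv.mean());P.append(fray(s,*p,.055));print(p,P[-1])
d=P[0]-P[1];print('yaw',np.arctan2(d[1],d[0]))
e=[fray(s,u[v==v.min()].mean(),v.min(),.06),fray(s,u[v==v.max()].mean(),v.max(),.06)];print(e,(e[0]+e[1])/2,np.linalg.norm(e[0]-e[1]))
"
```

```text
(204, 102, 147, 144)
lid 0.01 (array([0.49224476, 0.40663244]), np.float64(0.08878462565714981))
lid 0.02 (array([0.4932926 , 0.40825114]), np.float64(0.08644891630573888))
black 270 285 155 208
(np.float64(278.2888888888889), np.float64(160.61111111111111)) [0.50683748 0.42776624 0.055     ]
(np.float64(276.09923664122135), np.float64(202.68702290076337)) [0.48152864 0.39009357 0.055     ]
yaw 0.9792419424751752
[array([0.50950432, 0.43375513, 0.06      ]), array([0.48009164, 0.38576914, 0.06      ])] [0.49479798 0.40976214 0.06      ] 0.056282867814045706
```

To row units: 0.03 m / 0.3 = 0.1, 0.004 m / 0.3 = 0.0133, 0.025 rad / 1.5708 = 0.0159.

```bash
echo '[{"finger_gap":0.094,"pos":[0.0133,-0.0067,0],"twist":0.0159},{"finger_gap":0.094,"pos":[0,0,0.1]},{"finger_gap":0.094,"pos":[0,0,0.1]},{"finger_gap":0.094,"pos":[0,0,0.1]},{"finger_gap":0.094,"pos":[0,0,0.1]},{"finger_gap":0.06,"pos":[0,0,0.1]},{"finger_gap":0.06},{"finger_gap":0.06},{"finger_gap":0.06}]' | python3 nudge.py
python3 -c "
from h import *
to(.493,.407,.034,1.005)"
```

```text
time: 10.58
tool_pos: [0.4953, 0.4072, 0.0636]
ee_rot: [3.14, -0.003, 1.004]
wrist_force: [-1.6, 0.8, 1.1]
width: 0.0705
finger_force: 0.0
t 10.5833 pos [0.4953 0.4072 0.0636] rpy [ 3.1404e+00 -2.7000e-03  1.0038e+00] q [ 0.6   0.35  1.34 -0.    1.45  1.17] w 0.07048138282803781 F [-1.6  0.8  1.1] ff 0.0
tool d [-0.0014 -0.0018  0.0296] turn -0.0012
```

```bash
echo '[{"finger_gap":0.05,"pos":[-0.0033,-0.0067,0.0333]},{"finger_gap":0.05,"pos":[0,0,0.0333]},{"finger_gap":0.05,"pos":[0,0,0.0333]},{"finger_gap":0.03},{"finger_gap":0.02},{"finger_gap":0.01},{"finger_gap":0.005},{"finger_gap":0},{"finger_gap":0},{"finger_gap":0},{"finger_gap":0}]' | python3 nudge.py
python3 -c "
from h import *
to(.493,.407,.034,1.005)"
```

```text
time: 11.5
tool_pos: [0.4923, 0.4076, 0.0319]
ee_rot: [3.141, -0.001, 1.004]
wrist_force: [0.9, -0.6, 0.6]
width: 0.016
finger_force: 30.0
t 11.5 pos [0.4923 0.4076 0.0319] rpy [ 3.1407e+00 -1.0000e-03  1.0045e+00] q [ 0.6   0.37  1.38 -0.    1.39  1.17] w 0.016024802228753424 F [ 0.9 -0.6  0.6] ff 29.974356293678284
tool d [-0.0001  0.0009 -0.0021] turn -0.0005
```

Gripped at 16 mm width with 30 N. Lifting gently.

To row units: -0.025 m / 0.3 = -0.0833, -0.02 m / 0.3 = -0.0667.

```bash
echo '[{"finger_gap":0,"pos":[0,0,-0.01]},{"finger_gap":0,"pos":[0,0,-0.02]},{"finger_gap":0,"pos":[0,0,-0.0333]},{"finger_gap":0,"pos":[0,0,-0.05]},{"finger_gap":0,"pos":[0,0,-0.0667]},{"finger_gap":0,"pos":[0,0,-0.0833]},{"finger_gap":0,"pos":[0,0,-0.0833]},{"finger_gap":0,"pos":[0,0,-0.0667]},{"finger_gap":0,"pos":[0,0,-0.05]},{"finger_gap":0,"pos":[0,0,-0.0333]},{"finger_gap":0,"pos":[0,0,-0.0167]},{"finger_gap":0},{"finger_gap":0},{"finger_gap":0}]' | python3 nudge.py
python3 -c "
from h import *
to(.4573,.0737,.186,1.005)
s=camrig.snapshot('wrist');a=s;b=camrig.snapshot('side')
v=np.hstack([cv2.resize(a['color'],(400,300)),cv2.resize(b['color'][100:310,220:500],(400,300))]);cv2.imwrite('pics/w2.png',v)
g=cv2.cvtColor(s['color'],cv2.COLOR_BGR2GRAY);h=cv2.cvtColor(s['color'],cv2.COLOR_BGR2HSV)
cv2.imwrite('/tmp/w2full.png',s['color'])
"
```

```text
time: 12.67
tool_pos: [0.4911, 0.4071, 0.1834]
ee_rot: [-3.14, 0.003, 1.005]
wrist_force: [0.4, -0.2, -4.2]
width: 0.016
finger_force: 30.0
t 12.6667 pos [0.4911 0.4071 0.1834] rpy [-3.1403  0.0032  1.0047] q [ 0.6   0.29  1.18 -0.    1.68  1.17] w 0.015956489115071186 F [ 0.4 -0.2 -4.2] ff 29.976384043693542
tool d [-0.2995  0.1503 -0.0019] turn -0.0003
```

View pics/w2.png

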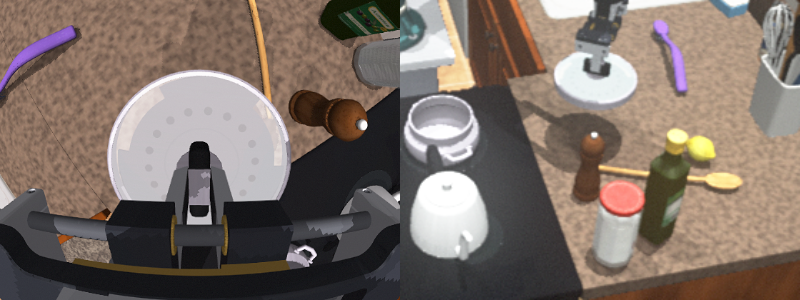

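Both lids came up: the wrist reads about 4.5 N and the side view shows them level. Carrying them over the pot.

To row units: -0.017 m / 0.3 = -0.0567, 0.0085 m / 0.3 = 0.0283.

```bash
echo '[{"finger_gap":0,"pos":[-0.0267,0.0133,0]},{"finger_gap":0,"pos":[-0.0267,0.0133,0]},{"finger_gap":0,"pos":[-0.0567,0.0283,0]},{"finger_gap":0,"pos":[-0.0567,0.0283,0]},{"finger_gap":0,"pos":[-0.0567,0.0283,0]},{"finger_gap":0,"pos":[-0.0567,0.0283,0]},{"finger_gap":0,"pos":[-0.0567,0.0283,0]},{"finger_gap":0,"pos":[-0.0567,0.0283,0]},{"finger_gap":0,"pos":[-0.0567,0.0283,0]},{"finger_gap":0,"pos":[-0.0567,0.0283,0]},{"finger_gap":0,"pos":[-0.0567,0.0283,0]},{"finger_gap":0,"pos":[-0.0567,0.0283,0]},{"finger_gap":0,"pos":[-0.0567,0.0283,0]},{"finger_gap":0,"pos":[-0.0567,0.0283,0]},{"finger_gap":0,"pos":[-0.0567,0.0283,0]},{"finger_gap":0,"pos":[-0.0567,0.0283,0]},{"finger_gap":0,"pos":[-0.0567,0.0283,0]},{"finger_gap":0,"pos":[-0.0567,0.0283,0]},{"finger_gap":0,"pos":[-0.02,0.01,0]},{"finger_gap":0,"pos":[-0.02,0.01,0]}]' | python3 nudge.py
echo '[{"finger_gap":0},{"finger_gap":0},{"finger_gap":0},{"finger_gap":0}]' | python3 nudge.py
cat > lid.py <<'E'
from h import *
# visible outer arc of the lid band in the wrist view, radius fixed
from scipy.optimize import least_squares
def lid(zl,path=None):
    s=camrig.snapshot('wrist');g=cv2.cvtColor(s['color'],cv2.COLOR_BGR2GRAY)
    o=robot.get_obs();
    P=[]
    e=cv2.GaussianBlur(g,(3,3),0).astype(float)
    for a in np.radians(np.arange(-160,-19,3)):
        r=np.arange(150,90,-1.);u=278+r*np.cos(a);v=240+r*np.sin(a)
        ok=(u>2)&(u<557)&(v>2)&(v<417)
        u,v=u[ok],v[ok];L=e[v.astype(int),u.astype(int)];j=np.where(L>170)[0]
        if len(j):P.append(fray(s,u[j[0]],v[j[0]],zl)[:2])
    P=np.array(P);f=least_squares(lambda c:np.hypot(*(P-c).T)-.0885,o['tool_pos'][:2],loss='soft_l1',f_scale=.001)
    print('lid c',f.x,'minus tcp',f.x-o['tool_pos'][:2],'med res',np.median(abs(f.fun)),len(P))
    return s
E
python3 -c "
from h import *
to(.4573,.0737,.186,1.005)
from lid import lid
s=lid(.163);cv2.imwrite('pics/w3.png',s['color'])
"
```

```text
time: 14.43
tool_pos: [0.457, 0.0729, 0.1855]
ee_rot: [3.141, -0.001, 1.003]
wrist_force: [0.9, -0.0, -4.7]
width: 0.0156
finger_force: 30.0
time: 14.77
tool_pos: [0.4575, 0.0746, 0.1853]
ee_rot: [-3.141, -0.0, 1.006]
wrist_force: [0.4, 0.2, -4.6]
width: 0.0154
finger_force: 30.0
t 14.7667 pos [0.4575 0.0746 0.1853] rpy [-3.1414e+00 -2.0000e-04  1.0059e+00] q [ 0.04 -0.1   1.6   0.    1.65  0.6 ] w 0.01544177679435946 F [ 0.4  0.2 -4.6] ff 29.976507425308228
tool d [-0.0009  0.0003 -0.0007] turn 0.0009
lid c [0.45629334 0.07390994] minus tcp [-0.00118218 -0.00069394] med res 0.00024183120722617857 47
```

View pics/w3.png

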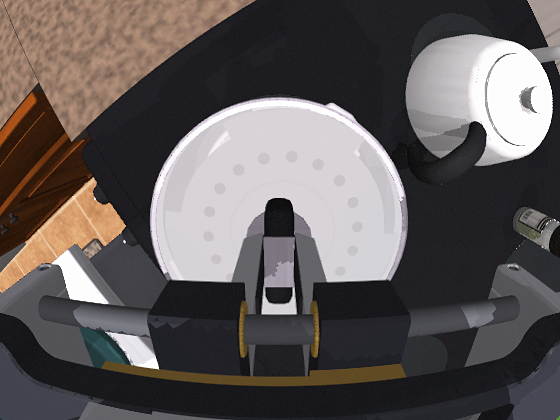

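The lid pair is centred within about 1 mm of the pot. I'll lower it to just above contact, which should come at TCP z ≈ 0.108.

To row units: 0.01 m / 0.3 = 0.0333, 0.008 m / 0.3 = 0.0267.

```bash
echo '[{"finger_gap":0,"pos":[0,0,0.0133]},{"finger_gap":0,"pos":[0,0,0.0267]},{"finger_gap":0,"pos":[0,0,0.0333]},{"finger_gap":0,"pos":[0,0,0.0333]},{"finger_gap":0,"pos":[0,0,0.0333]},{"finger_gap":0,"pos":[0,0,0.0333]},{"finger_gap":0,"pos":[0,0,0.0267]},{"finger_gap":0,"pos":[0,0,0.0167]},{"finger_gap":0,"pos":[0,0,0.01]},{"finger_gap":0},{"finger_gap":0}]' | python3 nudge.py
python3 -c "
from h import *
to(.4578,.0742,.108,1.005)
from lid import lid
lid(.094)"
```

```text
time: 15.73
tool_pos: [0.4577, 0.0738, 0.1176]
ee_rot: [3.141, -0.0, 1.005]
wrist_force: [0.6, 0.1, -2.9]
width: 0.0164
finger_force: 30.0
t 15.7333 pos [0.4577 0.0738 0.1176] rpy [ 3.1411e+00 -2.0000e-04  1.0047e+00] q [ 0.04 -0.07  1.71 -0.    1.51  0.6 ] w 0.016371629492070446 F [ 0.6  0.1 -2.9] ff 29.976520836353302
tool d [ 0.0004 -0.0001  0.0096] turn -0.0003
lid c [0.45726701 0.07356345] minus tcp [-0.00066439 -0.00031946] med res 0.0006266310789025675 47
```

To row units: 0.002 m / 0.3 = 0.0067, 0.001 m / 0.3 = 0.0033.

```bash
echo '[{"finger_gap":0},{"finger_gap":0}]' | python3 nudge.py; echo '[{"finger_gap":0,"pos":[0,0,0.0067]},{"finger_gap":0,"pos":[0,0,0.0067]},{"finger_gap":0,"pos":[0,0,0.0067]},{"finger_gap":0},{"finger_gap":0}]' | python3 nudge.py; echo '[{"finger_gap":0,"pos":[0,0,0.0067]},{"finger_gap":0,"pos":[0,0,0.0033]},{"finger_gap":0},{"finger_gap":0}]' | python3 nudge.py
```

```text
time: 15.95
tool_pos: [0.4579, 0.0739, 0.118]
ee_rot: [3.14, -0.001, 1.005]
wrist_force: [0.0, -0.4, -4.4]
width: 0.0161
finger_force: 30.0
time: 16.37
tool_pos: [0.4577, 0.0738, 0.1115]
ee_rot: [3.141, -0.0, 1.005]
wrist_force: [0.6, -0.5, -2.0]
width: 0.0153
finger_force: 30.0
time: 16.7
tool_pos: [0.458, 0.0738, 0.1108]
ee_rot: [3.14, -0.001, 1.005]
wrist_force: [-3.1, -0.5, 5.8]
width: 0.0156
finger_force: 30.0
```

Contact came 3 mm early, with the lid pushed toward -x, so the plug's bevel is riding on the rim. I'll ease up, shift 2 mm toward -x and try again.

To row units: -0.004 m / 0.3 = -0.0133, -0.0017 m / 0.3 = -0.0057.

```bash
echo '[{"finger_gap":0,"pos":[0,0,-0.0133]},{"finger_gap":0,"pos":[-0.0037,-0.0057,0]},{"finger_gap":0},{"finger_gap":0}]' | python3 nudge.py; echo '[{"finger_gap":0,"pos":[0,0,0.0067]},{"finger_gap":0,"pos":[0,0,0.0033]},{"finger_gap":0},{"finger_gap":0}]' | python3 nudge.py;echo '[{"finger_gap":0,"pos":[0,0,0.0067]},{"finger_gap":0},{"finger_gap":0}]' | python3 nudge.py
```

```text
time: 17.03
tool_pos: [0.4557, 0.0739, 0.1123]
ee_rot: [3.141, -0.0, 1.005]
wrist_force: [0.2, -1.5, -2.4]
width: 0.0156
finger_force: 30.0
time: 17.37
tool_pos: [0.4558, 0.0739, 0.1108]
ee_rot: [3.141, -0.001, 1.005]
wrist_force: [-0.6, -0.1, 5.3]
width: 0.0159
finger_force: 30.0
time: 17.62
tool_pos: [0.4558, 0.0739, 0.1108]
ee_rot: [3.14, -0.001, 1.005]
wrist_force: [-4.6, -0.7, 13.5]
width: 0.0154
finger_force: 30.0
```

```bash
cat > hz.py <<'E'
from h import *
from scipy.optimize import least_squares
def hz(I,s,tcp,th=150):
    g=cv2.GaussianBlur(cv2.cvtColor(I,cv2.COLOR_BGR2GRAY),(3,3),0).astype(float);UV=[]
    for a in np.radians(np.arange(-165,-14,2)):
        r=np.arange(155,90,-.5);u=278+r*np.cos(a);v=240+r*np.sin(a)
        L=cv2.remap(g.astype(np.float32),u.astype(np.float32)[None],v.astype(np.float32)[None],1)[0];j=np.where(L>th)[0]
        if len(j):UV.append((u[j[0]],v[j[0]]))
    def f(p):
        P=np.array([fray(s,u,v,p[2])[:2] for u,v in UV]);return np.hypot(*(P-p[:2]).T)-.088
    q=least_squares(f,[*tcp[:2],tcp[2]-.018],loss='soft_l1',f_scale=.0005,x_scale=.01)
    print('centre-tcp',(q.x[:2]-tcp[:2]).round(4),'edge z',q.x[2].round(4),'below tcp',(tcp[2]-q.x[2]).round(4),'res',np.median(abs(q.fun)).round(5),'top row',min(v for u,v in UV))
E
python3 - <<'E'
from hz import *
s=camrig.snapshot('wrist');o=robot.get_obs();T=o['tool_pos'];E=s['extrinsics'];c0=-E[:3,:3].T@E[:3,3];print(T)
hz(s['color'],s,T)
I=cv2.imread('pics/w3.png');T3=np.array([.4575,.0746,.1853]);s3=dict(s);E3=E.copy();E3[:3,3]=-E[:3,:3]@(c0+T3-T);s3['extrinsics']=E3
hz(I,s3,T3)
# rim/lid from the side camera: lowest visible front of lid band & pot ears
b=camrig.snapshot('side')
for z in(.073,.079):
  for nm,d in(("back",(.088,0)),("left",(0,-.088)),("right",(0,.088))):
    print(z,nm,np.round(proj(b,[.4573+d[0],.0737+d[1],z]),1))
I=b['color'];x0,y0=190,130
cv2.imwrite('pics/s5.png',cv2.resize(I[y0:y0+120,x0:x0+150],None,fx=5,fy=5,interpolation=cv2.INTER_CUBIC))
E
```

```text
[0.45580159 0.07386534 0.11078892]
centre-tcp [-0.0009  0.0003] edge z 0.0923 below tcp 0.0185 res 0.00025 top row 97.52170344021425
centre-tcp [-0.0012  0.0003] edge z 0.1656 below tcp 0.0197 res 0.00011 top row 97.52170344021425
0.073 back [253.8 201.8]
0.073 left [220.8 186.5]
0.073 right [276.4 178.5]
0.079 back [253.7 200.4]
0.079 left [220.7 185.1]
0.079 right [276.4 177.1]
```

View pics/s5.png

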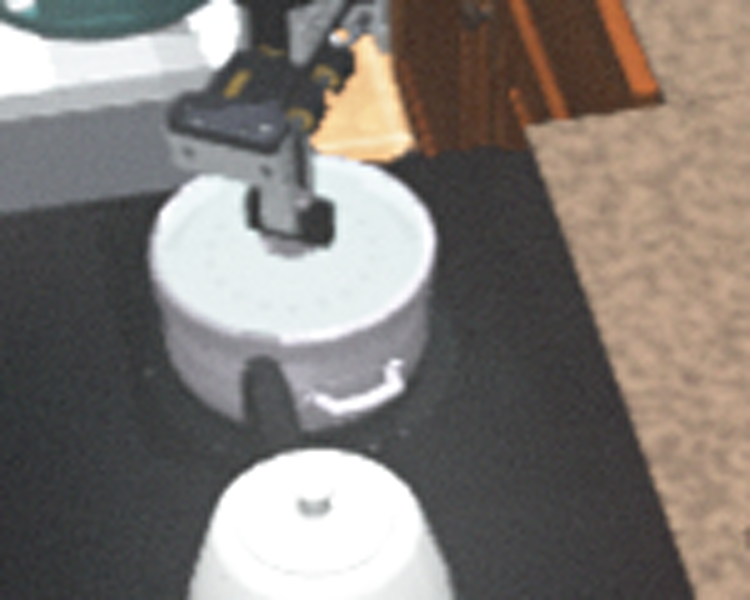

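The side view shows the lid lying level on the pot at about (293,250) in the crop. To confirm the true seat height, I'll calibrate the far-arc measurement against the first wrist view, where the lid stood on the worktop.

Run:
```python
from h import *
from scipy.optimize import least_squares
s=camrig.snapshot('wrist')
def run(I,E,tcp,c0,r0,r1,a0,a1,th):
    q=dict(s);q['extrinsics']=np.array(E)
    g=cv2.GaussianBlur(cv2.cvtColor(I,cv2.COLOR_BGR2GRAY),(3,3),0).astype(np.float32);UV=[]
    for a in np.radians(np.arange(a0,a1,2)):
        r=np.arange(r1,r0,-.5);u=c0[0]+r*np.cos(a);v=c0[1]+r*np.sin(a)
        L=cv2.remap(g,u.astype(np.float32)[None],v.astype(np.float32)[None],1)[0];j=np.where(L>th)[0]
        if len(j):UV.append((u[j[0]],v[j[0]]))
    f=lambda p:np.hypot(*(np.array([fray(q,u,v,p[2])[:2] for u,v in UV])-p[:2]).T)-.088
    x=least_squares(f,[*tcp[:2],tcp[2]-.018],loss='soft_l1',f_scale=.0005,x_scale=.01)
    print(len(UV),'z',x.x.round(4),'below tcp',round(tcp[2]-x.x[2],4),'res',np.median(abs(x.fun)).round(5))
E1=[[0.8586,-0.5127,-0.0023,-0.2153],[-0.4935,-0.8276,0.2674,0.5463],[-0.139,-0.2285,-0.9636,0.5562],[0,0,0,1]]
for a in((-170,-10),(-150,-30),(0,360)):
  for th in(190,210): run(cv2.imread('pics/w1.png'),E1,[.493,.407,.2096],(278,173),60,80,*a,th)
to(.456,.074,.11)
```

```text
80 z [0.4921 0.4066 0.0118] below tcp 0.1978 res 0.00011
80 z [0.4919 0.4063 0.0094] below tcp 0.2002 res 0.00013
60 z [0.4921 0.4067 0.0114] below tcp 0.1982 res 0.00011
60 z [0.4919 0.4063 0.009 ] below tcp 0.2006 res 0.00013
180 z [0.4859 0.3937 0.3894] below tcp -0.1798 res 0.0
180 z [0.4859 0.3937 0.3894] below tcp -0.1798 res 0.0
t 17.7667 pos [0.4558 0.0739 0.1108] rpy [ 3.1399e+00 -1.0000e-03  1.0047e+00] q [ 0.04 -0.07  1.72 -0.    1.49  0.6 ] w 0.015957094356084233 F [-4.8 -0.8 12.9] ff 29.996198415756226
tool d [0.0002 0.0001 0.0008] turn None
```

Run:
```python
from h import *
b=camrig.snapshot('side');I0=cv2.imread('pics/side0.png')
def edge(I,us,va,vb,th,rev=False):
    g=cv2.cvtColor(I,cv2.COLOR_BGR2GRAY).astype(float);out=[]
    for u in us:
        col=g[va:vb,u];d=np.diff(col);k=np.argmax(d);w=d[max(k-1,0):k+2];out.append(va+.5+k+ (w*np.array([-1,0,1])).sum()/w.sum())
    return np.array(out)
def circrow(c,z,us):
    t=np.linspace(0,2*np.pi,7200);p=np.array([proj(b,[c[0]+.088*np.cos(a),c[1]+.088*np.sin(a),z]) for a in t])
    return np.array([p[np.abs(p[:,0]-u)<.15][:,1].min() for u in us])
us=[336,338,340,364,366,368]
e=edge(I0,us,168,190,0);print('start far edge',e.round(1))
for z in(.016,.02,.024):print(z,(e-circrow((.4925,.4067),z,us)).round(1))
us=[229,231,233,235,258,260,262,264,266]
e=edge(b['color'],us,157,180,0);print('now',e.round(1))
for z in(.089,.093,.099,.103):print(z,(e-circrow((.4553,.0738),z,us)).round(1))
```

```text
start far edge [173.8 173.3 172.4 173.8 174.7 175.8]
0.016 [0.8 1.1 0.8 1.3 1.4 1.6]
0.02 [1.7 1.9 1.7 2.2 2.4 2.5]
0.024 [2.5 2.8 2.6 3.2 3.3 3.5]Traceback (most recent call last):
  File "<stdin>", line 15, in <module>
  File "<stdin>", line 6, in edge
ValueError: operands could not be broadcast together with shapes (2,) (3,)
```

Run:
```python
from h import *
b=camrig.snapshot('side');g=cv2.cvtColor(b['color'],cv2.COLOR_BGR2GRAY).astype(float)
t=np.linspace(0,2*np.pi,7200)
def circrow(c,z,us):
    p=np.array([proj(b,[c[0]+.088*np.cos(a),c[1]+.088*np.sin(a),z]) for a in t])
    return np.array([p[np.abs(p[:,0]-u)<.15][:,1].min() for u in us])
us=[226,228,230,232,264,266,268,270,272,274]
e=[]
for u in us:
    d=np.diff(g[158:182,u]);k=int(np.argmax(d[1:-1]))+1;w=np.clip(d[k-1:k+2],0,None);e.append(158.5+k+(w@[-1,0,1])/w.sum())
e=np.array(e);print(e.round(1))
for z in(.089,.093,.099,.103):print(z,(e-circrow((.4553,.0738),z,us)).round(1))
```

```text
[166.8 165.7 164.8 164.7 162.8 163.8 164.9 166.3 168.2 170.4]
0.089 [-1.1 -0.6 -0.2  0.9  0.3  0.4  0.4  0.5  0.7  0.8]
0.093 [-0.   0.5  0.8  1.9  1.3  1.4  1.3  1.4  1.7  1.7]
0.099 [1.5 2.  2.3 3.4 2.7 2.8 2.8 2.9 3.1 3.1]
0.103 [2.6 3.  3.4 4.4 3.7 3.7 3.7 3.8 4.1 4.1]
```

Run:
```python
from h import *
from scipy.optimize import least_squares
s=camrig.snapshot('top');I0=cv2.imread('pics/top0.png')
def fit(I,c,z,R,th,angs):
    g=cv2.GaussianBlur(cv2.cvtColor(I,cv2.COLOR_BGR2GRAY),(3,3),0).astype(np.float32);c0=proj(s,[*c,z]);P=[];A=[]
    for a in np.radians(angs):
        r=np.arange(38,22,-.25);u=c0[0]+r*np.cos(a);v=c0[1]+r*np.sin(a)
        L=cv2.remap(g,u.astype(np.float32)[None],v.astype(np.float32)[None],1)[0];j=np.where(L>th)[0]
        if len(j) and j[0]>4:P.append(ray(s,u[j[0]],v[j[0]],z)[:2]);A.append(np.degrees(a))
    P=np.array(P);q=least_squares(lambda x:np.hypot(*(P-x[:2]).T)-R,c,loss='soft_l1',f_scale=.001)
    k=np.abs(q.fun)<.002;print(q.x.round(4),k.sum(),len(k),np.array(A)[k].round().astype(int)[::4]);
A=np.arange(0,360,4)
fit(I0,(.4927,.4067),.018,.088,180,A)
fit(s['color'],(.4555,.074),.092,.088,120,A)
to(.456,.074,.11)
```

```text
[0.4927 0.4065] 87 88 [  0  16  32  48  64  80  96 112 128 144 160 180 196 212 228 244 260 276
 300 316 332 348]
[0.4549 0.0738] 32 61 [ 32 140 156 172 188 204 220 272]
t 17.9167 pos [0.4558 0.0739 0.1108] rpy [ 3.1399e+00 -1.1000e-03  1.0047e+00] q [ 0.04 -0.07  1.72 -0.    1.49  0.6 ] w 0.016111631383674215 F [-5.3 -0.5 13.5] ff 29.99623417854309
tool d [0.0002 0.0001 0.0008] turn None
```

Run:
```python
from h import *
from scipy.optimize import least_squares
s=camrig.snapshot('wrist');T=robot.get_obs()['tool_pos']
def run(I,E,tcp,c0,r0,r1,nm,a0=-165,a1=-14):
    q=dict(s);q['extrinsics']=np.array(E);g=cv2.cvtColor(I,cv2.COLOR_BGR2GRAY).astype(np.float32);UV=[]
    for a in np.radians(np.arange(a0,a1,2)):
        r=np.arange(r0,r1,.25);u=c0[0]+r*np.cos(a);v=c0[1]+r*np.sin(a)
        L=cv2.GaussianBlur(cv2.remap(g,u.astype(np.float32)[None],v.astype(np.float32)[None],1),(9,1),0)[0];j=np.argmin(np.diff(L));UV.append((u[j],v[j]))
    f=lambda p:np.hypot(*(np.array([fray(q,u,v,p[2])[:2] for u,v in UV])-p[:2]).T)-.088
    x=least_squares(f,[*tcp[:2],tcp[2]-.018],loss='soft_l1',f_scale=.0003,x_scale=.01)
    print(nm,'z',x.x.round(4),'below tcp',round(tcp[2]-x.x[2],4),'res',np.median(abs(x.fun)).round(5),'cam',(-q['extrinsics'][:3,:3].T@q['extrinsics'][:3,3]).round(3))
E1=[[0.8586,-0.5127,-0.0023,-0.2153],[-0.4935,-0.8276,0.2674,0.5463],[-0.139,-0.2285,-0.9636,0.5562],[0,0,0,1]]
run(cv2.imread('pics/w1.png'),E1,[.493,.407,.2096],(278,173),66,80,'table',-175,-5)
run(s['color'],s['extrinsics'],T,(278,232),120,142,'now')
# after lift
E=s['extrinsics'];c=-E[:3,:3].T@E[:3,3];T2=np.array([.4911,.4071,.1834]);E2=E.copy();E2[:3,3]=-E[:3,:3]@(c+T2-T)
run(cv2.imread('/tmp/w2full.png'),E2,T2,(278,232),120,142,'lifted',-165,-100)
```

```text
table z [0.4923 0.407  0.0114] below tcp 0.1982 res 0.00016 cam [0.532 0.469 0.389]
now z [0.4547 0.0743 0.0926] below tcp 0.0181 res 9e-05 cam [0.496 0.139 0.291]
lifted z [0.4929 0.4046 0.1794] below tcp 0.004 res 0.00057 cam [0.531 0.472 0.364]
```

The seat height is still ambiguous by a few mm. I'll probe mechanically: ease the pressure, wiggle around centre under light load, and see whether the lid drops.

Units first: shifts go in shares of 0.3 m and turns go in shares of pi/2 rad. So -0.002 m / 0.3 = -0.0067, 0.0017 m / 0.3 = 0.0057.

```bash
echo '[{"finger_gap":0,"pos":[0,0,-0.0067]},{"finger_gap":0,"pos":[0.0037,0.0057,0]},{"finger_gap":0},{"finger_gap":0}]' | python3 nudge.py | grep -E 'pos|wrist'; echo '[{"finger_gap":0,"pos":[0.0033,0.0053,0]},{"finger_gap":0,"pos":[0.0033,0.0053,0]},{"finger_gap":0},{"finger_gap":0}]' | python3 nudge.py| grep -E 'pos|wrist'; echo '[{"finger_gap":0,"pos":[-0.0067,-0.0107,0]},{"finger_gap":0,"pos":[-0.0067,-0.0107,0]},{"finger_gap":0},{"finger_gap":0}]' | python3 nudge.py| grep -E 'pos|wrist'; echo '[{"finger_gap":0,"pos":[0.0067,0.0107,0]},{"finger_gap":0,"pos":[0.0113,-0.007,0]},{"finger_gap":0},{"finger_gap":0}]' | python3 nudge.py| grep -E 'pos|wrist'; echo '[{"finger_gap":0,"pos":[-0.0113,0.007,0]},{"finger_gap":0,"pos":[-0.0113,0.007,0]},{"finger_gap":0},{"finger_gap":0}]' | python3 nudge.py| grep -E 'pos|wrist';  echo '[{"finger_gap":0,"pos":[0.0113,-0.007,0]},{"finger_gap":0},{"finger_gap":0}]' | python3 nudge.py| grep -E 'pos|wrist'
```

```text
tool_pos: [0.4569, 0.074, 0.1108]
wrist_force: [-4.2, 0.5, 9.4]
tool_pos: [0.4607, 0.074, 0.1108]
wrist_force: [-4.4, 0.1, 8.6]
tool_pos: [0.4552, 0.074, 0.1109]
wrist_force: [2.2, 0.7, 7.1]
tool_pos: [0.4574, 0.0766, 0.1109]
wrist_force: [-2.1, -3.7, 9.2]
tool_pos: [0.4578, 0.0712, 0.1108]
wrist_force: [-0.3, 1.9, 8.2]
tool_pos: [0.458, 0.073, 0.1108]
wrist_force: [0.3, -2.9, 8.9]
```

Run:
```python
from h import *
b=camrig.snapshot('side');t=np.linspace(0,2*np.pi,7200)
J=cv2.imread('pics/w2.png')[:,400:];J=cv2.resize(J,(280,210),interpolation=cv2.INTER_AREA)
I=np.zeros((420,560,3),np.uint8);I[100:310,220:500]=J
def meas(I,c,z,us):
    g=cv2.cvtColor(I,cv2.COLOR_BGR2GRAY).astype(float)
    p=np.array([proj(b,[c[0]+.088*np.cos(a),c[1]+.088*np.sin(a),z]) for a in t]);R=[]
    for far in(1,0):
        out=[]
        for u in us:
            q=p[np.abs(p[:,0]-u)<.15][:,1];v0=q.min() if far else q.max();w=np.arange(int(v0)-6,int(v0)+8)
            d=np.diff(g[w,int(u)]);d=d if far else -d;k=int(np.argmax(d[1:-1]))+1;e=np.clip(d[k-1:k+2],0,None);out.append(w[0]+.5+k+(e@[-1,0,1])/e.sum()-v0)
        R.append(np.round(out,1))
    print(R[0],np.median(R[0]).round(2),'| near',R[1],np.median(R[1]).round(2))
I0=cv2.imread('pics/side0.png')
uc0=proj(b,[.4925,.4067,.02])[0];uc1=proj(b,[.4925,.4067,.17])[0]
o=np.array([-18,-16,-14,-12,12,14,16,18])
meas(I0,(.4925,.4067),.02,(uc0+o).round())
for z in(.1655,.1685,.1715):meas(I,(.4925,.4067),z,(uc1+o).round())
```

```text
[1.6 1.9 1.6 2.  2.4 2.6 2.9 2.8] 2.2 | near [3.1 2.9 2.9 2.9 2.4 2.3 2.2 2. ] 2.65
[ 0.1 -0.1  0.2  0.2  0.6  0.3  0.2  0.6] 0.2 | near [0.5 0.4 0.5 0.6 0.8 0.6 0.4 0.6] 0.55
[0.8 0.6 0.9 1.  1.4 1.1 1.  1.4] 1.0 | near [1.3 1.2 1.3 1.4 1.6 1.3 1.1 1.3] 1.3
[1.6 1.4 1.7 1.7 2.2 1.9 1.8 2.2] 1.75 | near [2.1 2.1 2.1 2.2 2.3 2.  1.9 2. ] 2.1
```

The stop height stays constant through the wiggle, which points to a flat seat. For a direct height reference, I'll release the lids where they rest, touch the glass with the fingertips (lid z + 26 mm), and regrip.

To row units: -0.003 m / 0.3 = -0.01.

```bash
echo '[{"finger_gap":0,"pos":[0,0,-0.01]},{"finger_gap":0},{"finger_gap":0.03},{"finger_gap":0.03},{"finger_gap":0.03},{"finger_gap":0.03},{"finger_gap":0.03}]' | python3 nudge.py; echo '[{"finger_gap":0.03,"pos":[0,0,0.0033]},{"finger_gap":0.03,"pos":[0,0,0.0033]},{"finger_gap":0.03,"pos":[0,0,0.0033]},{"finger_gap":0.03},{"finger_gap":0.03}]' | python3 nudge.py;  echo '[{"finger_gap":0.03,"pos":[0,0,0.0033]},{"finger_gap":0.03,"pos":[0,0,0.0033]},{"finger_gap":0.03},{"finger_gap":0.03}]' | python3 nudge.py; echo '[{"finger_gap":0.03,"pos":[0,0,0.0033]},{"finger_gap":0.03,"pos":[0,0,0.0033]},{"finger_gap":0.03},{"finger_gap":0.03}]' | python3 nudge.py
```

```text
time: 20.52
tool_pos: [0.4574, 0.0739, 0.1123]
ee_rot: [-3.141, 0.0, 1.005]
wrist_force: [-0.4, 0.3, 0.1]
width: 0.0301
finger_force: 0.0
time: 20.93
tool_pos: [0.4574, 0.0739, 0.1092]
ee_rot: [-3.141, 0.0, 1.005]
wrist_force: [0.9, -0.5, -0.0]
width: 0.0302
finger_force: 0.0
time: 21.27
tool_pos: [0.4574, 0.0739, 0.1073]
ee_rot: [-3.142, 0.0, 1.005]
wrist_force: [-0.0, 0.0, 0.1]
width: 0.0298
finger_force: 0.0
time: 21.6
tool_pos: [0.4574, 0.0738, 0.1052]
ee_rot: [-3.141, 0.0, 1.005]
wrist_force: [-0.5, 0.4, 0.0]
width: 0.03
finger_force: 0.0
```

To row units: 0.001 m / 0.3 = 0.0033.

```bash
for i in 1; do echo '[{"finger_gap":0.03,"pos":[0,0,0.0033]},{"finger_gap":0.03,"pos":[0,0,0.0033]},{"finger_gap":0.03},{"finger_gap":0.03}]' | python3 nudge.py; echo '[{"finger_gap":0.03,"pos":[0,0,0.0033]},{"finger_gap":0.03,"pos":[0,0,0.0033]},{"finger_gap":0.03},{"finger_gap":0.03}]' | python3 nudge.py; echo '[{"finger_gap":0.03,"pos":[0,0,0.0033]},{"finger_gap":0.03,"pos":[0,0,0.0033]},{"finger_gap":0.03},{"finger_gap":0.03}]' | python3 nudge.py; done | grep -E 'pos|wrist'
```

```text
tool_pos: [0.4574, 0.0739, 0.1032]
wrist_force: [-0.9, 1.2, -0.3]
tool_pos: [0.4574, 0.0739, 0.1012]
wrist_force: [-0.0, 0.3, 0.7]
tool_pos: [0.4574, 0.0738, 0.0992]
wrist_force: [-1.1, 0.0, 0.6]
```

No contact by 0.0992, so the glass lid is at the seated height of about 73 mm and not jammed high. I'll regrip lower (TCP z 0.104), then float the lid 1.5 mm for the turn.

To row units: -0.003 m / 0.3 = -0.01, -0.002 m / 0.3 = -0.0067.

```bash
echo '[{"finger_gap":0.03,"pos":[0,0,-0.01]},{"finger_gap":0.03,"pos":[0,0,-0.0067]},{"finger_gap":0.03},{"finger_gap":0.02},{"finger_gap":0.01},{"finger_gap":0},{"finger_gap":0},{"finger_gap":0},{"finger_gap":0},{"finger_gap":0}]' | python3 nudge.py; echo '[{"finger_gap":0,"pos":[0,0,-0.005]},{"finger_gap":0},{"finger_gap":0},{"finger_gap":0},{"finger_gap":0}]' | python3 nudge.py
```

```text
time: 23.43
tool_pos: [0.4573, 0.074, 0.1044]
ee_rot: [-3.141, 0.0, 1.005]
wrist_force: [-2.3, 1.2, 1.1]
width: 0.0158
finger_force: 30.0
time: 23.85
tool_pos: [0.4573, 0.0738, 0.1054]
ee_rot: [-3.141, 0.001, 1.005]
wrist_force: [-0.4, 0.6, -2.4]
width: 0.0155
finger_force: 30.0
```

```bash
echo '[{"finger_gap":0,"pos":[0,0,-0.002]},{"finger_gap":0},{"finger_gap":0},{"finger_gap":0},{"finger_gap":0}]' | python3 nudge.py; echo '[{"finger_gap":0},{"finger_gap":0}]' | python3 nudge.py
```

```text
time: 24.27
tool_pos: [0.4575, 0.0739, 0.1065]
ee_rot: [3.141, 0.0, 1.005]
wrist_force: [-0.4, -0.4, -3.3]
width: 0.0161
finger_force: 30.0
time: 24.43
tool_pos: [0.4575, 0.0739, 0.1065]
ee_rot: [3.141, 0.0, 1.005]
wrist_force: [-0.0, -0.3, -2.1]
width: 0.0157
finger_force: 30.0
```

The wrist now carries only the glass lid's weight (about 3 N), so it floats between the tabs and the raised middle. Turning 60°.

To row units: 0.1 rad / 1.5708 = 0.0637.

```bash
echo '[{"finger_gap":0,"twist":0.0318},{"finger_gap":0,"twist":0.0509},{"finger_gap":0,"twist":0.0637},{"finger_gap":0,"twist":0.0637},{"finger_gap":0,"twist":0.0637},{"finger_gap":0,"twist":0.0637},{"finger_gap":0,"twist":0.0637},{"finger_gap":0,"twist":0.0637},{"finger_gap":0,"twist":0.0637},{"finger_gap":0,"twist":0.0637},{"finger_gap":0,"twist":0.0509},{"finger_gap":0,"twist":0.0236},{"finger_gap":0},{"finger_gap":0},{"finger_gap":0}]' | python3 nudge.py; echo '[{"finger_gap":0},{"finger_gap":0}]' | python3 nudge.py
```

```text
time: 25.68
tool_pos: [0.4575, 0.0739, 0.1065]
ee_rot: [3.142, 0.0, -0.041]
wrist_force: [0.5, 0.1, -2.4]
width: 0.016
finger_force: 30.0
time: 25.85
tool_pos: [0.4575, 0.0738, 0.1065]
ee_rot: [3.141, -0.0, -0.042]
wrist_force: [-0.3, -0.5, -2.5]
width: 0.0158
finger_force: 30.0
```

To row units: -0.002 m / 0.3 = -0.0067.

```bash
echo '[{"finger_gap":0,"pos":[0,0,-0.0067]},{"finger_gap":0,"pos":[0,0,-0.0067]},{"finger_gap":0},{"finger_gap":0},{"finger_gap":0},{"finger_gap":0}]' | python3 nudge.py; echo '[{"finger_gap":0},{"finger_gap":0}]' | python3 nudge.py;echo '[{"finger_gap":0},{"finger_gap":0}]' | python3 nudge.py
```

```text
time: 26.35
tool_pos: [0.4574, 0.0739, 0.1104]
ee_rot: [3.142, 0.0, -0.042]
wrist_force: [-0.0, -0.1, -2.8]
width: 0.0159
finger_force: 30.0
time: 26.52
tool_pos: [0.4574, 0.0739, 0.1104]
ee_rot: [3.141, 0.0, -0.042]
wrist_force: [-0.3, 0.9, -3.6]
width: 0.0156
finger_force: 30.0
time: 26.68
tool_pos: [0.4574, 0.0739, 0.1104]
ee_rot: [3.141, 0.0, -0.042]
wrist_force: [-0.2, -0.4, -3.2]
width: 0.0156
finger_force: 30.0
```

The force stays at about 3.2 N, so it's the glass lid alone. Continuing up.

To row units: -0.003 m / 0.3 = -0.01, -0.002 m / 0.3 = -0.0067.

```bash
echo '[{"finger_gap":0,"pos":[0,0,-0.0067]},{"finger_gap":0,"pos":[0,0,-0.01]},{"finger_gap":0,"pos":[0,0,-0.01]},{"finger_gap":0},{"finger_gap":0},{"finger_gap":0},{"finger_gap":0}]' | python3 nudge.py; echo '[{"finger_gap":0,"pos":[0,0,-0.0133]},{"finger_gap":0,"pos":[0,0,-0.0267]},{"finger_gap":0,"pos":[0,0,-0.0333]},{"finger_gap":0,"pos":[0,0,-0.04]},{"finger_gap":0,"pos":[0,0,-0.04]},{"finger_gap":0,"pos":[0,0,-0.04]},{"finger_gap":0,"pos":[0,0,-0.04]},{"finger_gap":0,"pos":[0,0,-0.0333]},{"finger_gap":0,"pos":[0,0,-0.0267]},{"finger_gap":0,"pos":[0,0,-0.0133]},{"finger_gap":0},{"finger_gap":0},{"finger_gap":0},{"finger_gap":0},{"finger_gap":0},{"finger_gap":0}]' | python3 nudge.py
python3 - <<'E'
from pot import *
to(.4574,.0739,.21)
w=camrig.snapshot('wrist');cv2.imwrite('pics/end_w.png',w['color'])
b=camrig.snapshot('side');cv2.imwrite('pics/end_s.png',b['color'])
# steam lid visible on the pot in the side view: steel brightness profile down the column through the pot
g=cv2.cvtColor(b['color'],cv2.COLOR_BGR2GRAY);u,v=proj(b,[.4575,.074,.088]);print(u,v,g[int(v)-20:int(v)+30,int(u)+12][::2])
s=camrig.snapshot('top');d=cv2.absdiff(s['color'],cv2.imread('pics/top0.png')).max(2)
for n,(x0,y0,x1,y1) in dict(kettle=(285,108,342,205),jar=(370,145,398,172),mill=(192,168,220,195)).items():print(n,(d[y0:y1,x0:x1]>40).mean().round(3))
E
```

```text
time: 27.27
tool_pos: [0.4574, 0.0739, 0.1184]
ee_rot: [3.141, 0.0, -0.042]
wrist_force: [0.2, 0.8, -2.3]
width: 0.0159
finger_force: 30.0
time: 28.6
tool_pos: [0.4572, 0.0739, 0.2099]
ee_rot: [3.141, 0.001, -0.042]
wrist_force: [-0.8, -0.1, -2.7]
width: 0.0158
finger_force: 30.0
t 28.6 pos [0.4572 0.0739 0.2099] rpy [ 3.1414e+00  1.0000e-03 -4.2300e-02] q [ 0.04 -0.11  1.56 -0.    1.7   1.65] w 0.015756248974388144 F [-0.8 -0.1 -2.7] ff 29.999280273914337
tool d [ 0.0002 -0.     -0.0001] turn None
248.7559535427838 178.93331984517755 [223 219 224 237 240 244 152 141 109  81  84  81  87  86  84  74  79  82
  97 113 134 154 164 172 152]
kettle 0.0
jar 0.0
mill 0.028
```

The wrist carries only the glass lid (about 3 N), and the bystanders are unchanged in the images. Handing in.

```bash
python3 -c "
from bench import robot, camrig
print(robot.close_job())"
```

```text
the job is handed in; nothing more can be done
None
```

I handed in the job at about 29 s of robot time. The pot stood about 3 mm from the ring's centre, and the glass lid was held level about 10 cm above the pot. By wrist force and fingertip touch the steam lid is seated on the rim, though I didn't view it directly at the end. The kettle, jar and mill were unmoved. The hand-in call returned no verdict.

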